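# Make up two casting flasks

## Task

Make up the two casting flasks: stand the purple wax ring upright on its foot in the middle cup of the big black rubber base and the green ring in that of the small red base, and lower over each ring the steel flask that fits its base, without knocking the wax, until the flask sits right down inside the rim. Stand the blue bottle of wetting agent on the bench midway between the two bases. Set everything down without dropping it, and leave the spirit lamp, the lump of beeswax and the red-capped bottle where they are.

Things in the scene. Friction and masses are not known exactly. Their poses are not given: they have to be found in the camera images.
- ring_purple: Bigger wax pattern, loose, 25 g: purple signet ring upright on a red sprue and a round red foot. Foot 25 across, 8 high; sprue 6 thick, up to z 17; ring 32 outside diameter, z 17 to 49; flat head 20 long (x), up to z 53. Ring and head are 10 wide, their flat sides square to body y (finger hole along y): pinch across them near the top. Origin: centre of its underside, z up. All in mm.
- ring_green: Smaller wax pattern, loose, 25 g: green ring upright on a red sprue and a round red foot. Foot 19 across, 8 high; sprue 6 thick, up to z 16; ring 25 outside diameter, z 16 to 41; round bezel 9 across on top, up to z 45. Ring is 9 wide, its flat sides square to body y (finger hole along y): pinch across them near the top. Origin: centre of its underside, z up. All in mm.
- flask_big: Bigger casting flask, loose, about 0.27 kg: bright steel tube open at both ends, standing upright, 60 mm outside diameter, 54 mm inside, 64 mm high. Origin: centre of its underside, z up.
- flask_small: Smaller casting flask, loose, about 0.14 kg: heat-browned steel tube open at both ends, standing upright, 50 mm outside diameter, 44 mm inside, 54 mm high. Origin: centre of its underside, z up.
- base_big: Bigger sprue base, black rubber, fixed to the bench, round, 84 mm across. Floor at z 6. Rim up to z 15.5, its inside flaring from 66 at the floor to 76 (for the big flask); cup in the middle up to z 12.5, inside 29 to 35, outside 41 (for the purple ring's foot). Its centre is 240 mm from the other base's; its y axis lies along the line through both. Origin: centre of its underside, z up.
- base_small: Smaller sprue base, brick-red rubber, fixed to the bench, round, 74 mm across. Floor at z 6. Rim up to z 15.5, its inside flaring from 56 at the floor to 66 (for the small flask); cup in the middle up to z 12.5, inside 23 to 29, outside 35 (for the green ring's foot). Origin: centre of its underside, z up.
- blue_bottle: Bottle of wetting agent, loose, about 90 g: blue body 42 mm across, straight to about 50 mm high (grip it there), then a shoulder to 71 mm; black screw cap 22 mm across on top, up to 85 mm; the cap does not turn. Origin: centre of its underside, z up.
- spirit_lamp: Bystander, loose: spirit lamp, grey foot 81 mm across, black well, metal burner, 66 mm high. Origin: centre of its underside, z up.
- beeswax: Bystander, loose: round lump of pale beeswax, 44 mm across, 22 mm high. Origin: centre of its underside, z up.
- white_bottle: Bystander, loose: white bottle with a red cap, 34 mm across, 78 mm high. Origin: centre of its underside, z up.

How it is judged:
By the outcome, as a careful person would: the job done as asked, in the order asked, and still so for the second after the job is handed in, with the robot touching nothing.
It also fails if it takes over 144 s, if anything falls off the work surface, if the arm or the gripper's body presses on something with over 40 N, if the wrist force passes 120 N, or if a joint passes its speed limit or range.

## Robot

A 7-joint arm with a two-finger parallel gripper is mounted at the origin on the work surface; the furniture and walls round the work are solid. World frame = base frame: x ahead of the robot, y to its left, z up, the work surface at z = 0. Lengths are in m, angles in rad, forces in N, time in s.
With the tool pointing down it reaches from about 0.425 to 0.95 m from the base axis. Payload 4.7 kg.
Tool frame: the origin (TCP) lies at the very end of the fingers, on their centre line; the grasp point (between the pads) lies 19 mm behind it; z points along the fingers, y is the line along which they close (so a half turn about z gives the same grasp; the last joint's range is limited). The gripper opens to 87 mm and grips with 3 to 60 N. Pads are 19 mm wide; open, the fingers measure 117 mm over their backs; the gripper's body (75 mm by 190 mm) begins 51 mm behind the grasp point.
Start: joints at [1.088, 0.469, -0.049, 1.532, 0.024, 1.141, -0.082], TCP at [0.296, -0.607, 0.223] pointing down, gripper open.
Joint ranges: [-2.59, 2.59], [-0.33, 1.99], [-1.39, 1.29], [0.1, 2.45], [-1.04, 4.18], [0.21, 1.99], [-2.66, 2.66]. Speed limits (rad/s): [2.57, 2.57, 3.14, 3.14, 3.14, 3.14, 3.14].

## Interface

Orientations are given as a rotation vector (axis times angle).
In Python, from rig import manip, grab_frame gives the robot as it stands.
- The arm moves only by the tool apply_moves, never from a script. Its arguments are lists of equal length, an entry for each row: "turn": the turn, a rotation vector about the world's x, y, z in degrees, a list of three; "delta_pos": the shift along the world's x, y, z in mm, a list of three; "jaw": the opening, from 0 (shut) to 1 (fully open). A call has 1 to 12 rows; each row is the pose to reach, as a shift and turn from the pose commanded when the call began; what a row does not reach only later rows make up. A row lasts 1/8 s, in which the tool goes at most 62.5 mm and 10.7 degrees, less where a joint would pass 70% of its speed; a pose out of reach is approached as far as the arm can. A call with a gripper value outside its range is refused whole. The fingers move at their own pace and stop on an object; "squeeze" is the grip in N (left out, the last holds). Time passes only in rows, so rows that repeat a pose let the fingers close. It gives the time, the measured TCP pose, the force, the opening and the grip force at its end, in the units of the state.
- manip.sense(): the state, without advancing time (a new reading comes with each control period).
- grab_frame(name): name is "scene" or "top" or "wrist"; returns a dict with "img" (420x560x3 uint8, red, green, blue), "mtx" (3x3 intrinsics, pixels), "D" ([k1, k2, p1, p2, k3] as OpenCV has them; the pictures are not rectified), "rvec" (rotation vector, rad) and "tvec" (3), from world to camera coordinates, as OpenCV has them. Camera axes: x right, y down, z forward; pixel columns grow to the right and rows downward; lengths in m; the calibration is good to about 2 mm. A picture is of the moment at which its call begins. There is no depth.
- manip.sign_off(): hands the job in; it is judged then, once.
The state is a dict: "clock": time; "qpos": joint angles; "joint_vel": joint speeds; "joint_efforts": joint torques, N m; "tool_pos": TCP position; "eef_rot": TCP orientation; "ft_force": force on the tool from outside, world axes, zero at the start; "wrist_torque": the same for the moment, N m; "opening": finger opening in m; "finger_force": force on a finger pad.
Only numpy, scipy, OpenCV 4.12 (cv2) and the standard library are available. Lean on these libraries where they do the work, as an engineer would, in place of code of your own. Each camera call takes 0.05 s, during which the arm holds its last target. There are 200 camera calls.

## Working session

There is one attempt and no reset: what is moved stays moved. The work goes in short steps, Python scripts to look and compute and a tool call to move; the robot and the scene stay as the last step left them, time stands still between calls to the robot, and variables do not carry over. Pictures are saved under pics/ and viewed, at most 14 in all, crops included, and the job is handed in when it is done.

Besides the shell and the picture viewer there is one more tool, called after "Call:" as a command line: name --argument value ..., lists and objects as JSON in quotes. apply_moves: Moves the arm, as the interface text tells. Its arguments: {"type":"object","properties":{"turn":{"type":"array"},"delta_pos":{"type":"array"},"jaw":{"type":"array"},"squeeze":{"type":"number"}},"required":["turn","delta_pos","jaw"]}

```bash
mkdir -p pics
cat > h.py <<'E'
import numpy as np, cv2
from rig import manip, grab_frame
def ray(f,uv):
    p=cv2.undistortPoints(np.array(uv,float).reshape(-1,1,2),f["mtx"],f["D"]).reshape(-1,2)
    R=cv2.Rodrigues(np.array(f["rvec"],float))[0]; t=np.array(f["tvec"],float).reshape(3)
    return -R.T@t, np.c_[p,np.ones(len(p))]@R
def onz(f,uv,z):
    c,d=ray(f,uv); return c+d*((z-c[2])/d[:,2])[:,None]
def px(f,P):
    return cv2.projectPoints(np.array(P,float).reshape(-1,1,3),f["rvec"],f["tvec"],f["mtx"],f["D"])[0].reshape(-1,2)
def save(f,n): cv2.imwrite(f"pics/{n}.png",cv2.cvtColor(f["img"],cv2.COLOR_RGB2BGR))
E
python3 - <<'E'
from h import *
for n in("scene","top","wrist"):
    f=grab_frame(n);save(f,n+"0"); c,d=ray(f,[[280,210]]); print(n,c.round(3),d.round(2))
    np.save(f"/tmp/{n}.npy",f,allow_pickle=True)
s=manip.sense(); print(s["tool_pos"],s["eef_rot"],s["opening"],s["clock"],s["ft_force"])
E
```

```text
scene [-0.101  0.449  0.749] [[ 0.62 -0.37 -0.69]]
top [0.48  0.048 1.118] [[ 0.05  0.03 -1.  ]]
wrist [ 0.371 -0.569  0.383] [[-0.27 -0.15 -0.95]]
[ 0.29572572 -0.60627854  0.22173258] [-3.05964719e+00 -7.06472923e-01  6.62668871e-04] 0.0872789963953278 0.15 [ 0.15023102 -0.47639619 -0.66772411]
```

View pics/scene0.png

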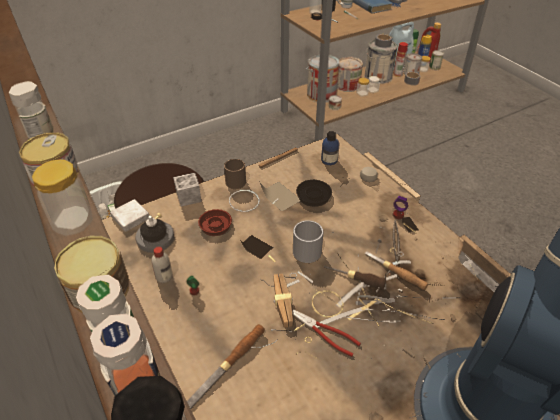

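View pics/top0.png

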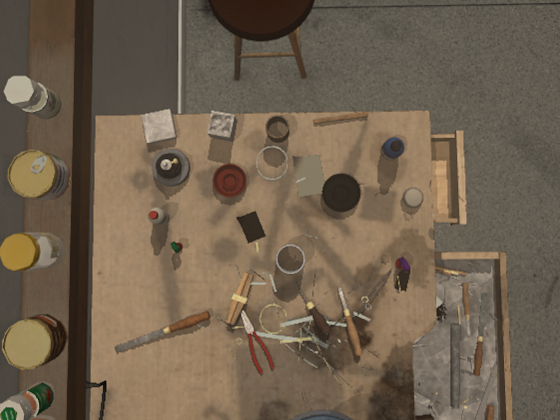

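The scene view shows both bases, both flasks, the blue bottle and both rings standing upright. In the top view, the big base is at (341,193), the small base at (230,181), the big flask at (290,259) and the small flask at (277,128). The blue bottle is at (394,147), the purple ring at (402,266) and the green ring at (176,247). Next I'll measure these with masks.

Run:
```python
from h import *
f=np.load("/tmp/top.npy",allow_pickle=True).item()
im=f["img"]; hsv=cv2.cvtColor(im,cv2.COLOR_RGB2HSV)
H,S,V=[hsv[...,i].astype(int) for i in range(3)]
def blob(name,m,c,r,z):
    w=np.zeros(m.shape,np.uint8); cv2.circle(w,c,r,1,-1)
    m=(m&(w>0)).astype(np.uint8)
    cs=cv2.findContours(m,cv2.RETR_EXTERNAL,cv2.CHAIN_APPROX_NONE)[0]
    if not cs: print(name,'none');return
    k=max(cs,key=cv2.contourArea); (u,v),rr=cv2.minEnclosingCircle(k)
    P=onz(f,[[u,v],[u+rr,v]],z); print(name,(round(u,1),round(v,1),round(rr,1)),P[0].round(4),'R',np.linalg.norm(P[1]-P[0]).round(4))
blob('bigbase',V<60,(341,193),24,.0155)
blob('smallbase',((H<8)|(H>172))&(S>120)&(V<150),(230,181),22,.0155)
blob('blue',(H>100)&(H<130)&(S>80),(394,147),15,.06)
blob('purple',(H>125)&(H<165)&(S>70),(402,266),15,.045)
blob('green',(H>60)&(H<95)&(S>70),(176,247),12,.04)
for n,p,z in(('fb',(290,259),.064),('fs',(277,127),.054),('bluecap',(395,146),.085),('bb',(341,193),.0155),('sb',(230,181),.0155)): print(n,onz(f,[p],z).round(4))
c=im[105:305,120:440]; cv2.imwrite("pics/topc.png",cv2.cvtColor(cv2.resize(c,(800,500),interpolation=cv2.INTER_CUBIC),cv2.COLOR_RGB2BGR))
```

```text
bigbase (340.7, 192.2, 19.1) [ 0.5727 -0.047   0.0155] R 0.0406
smallbase (229.1, 180.0, 16.6) [0.6019 0.1911 0.0155] R 0.0355
blue (394.0, 139.0, 2.2) [ 0.6774 -0.1545  0.06  ] R 0.0046
purple (404.5, 263.5, 7.1) [ 0.4224 -0.1719  0.045 ] R 0.0145
green (174.9, 245.9, 4.4) [0.4628 0.3008 0.04  ] R 0.0091
fb [[0.4346 0.0618 0.064 ]]
fs [[0.7071 0.086  0.054 ]]
bluecap [[ 0.6585 -0.1514  0.085 ]]
bb [[ 0.571  -0.0476  0.0155]]
sb [[0.5996 0.1891 0.0155]]
```

View pics/topc.png

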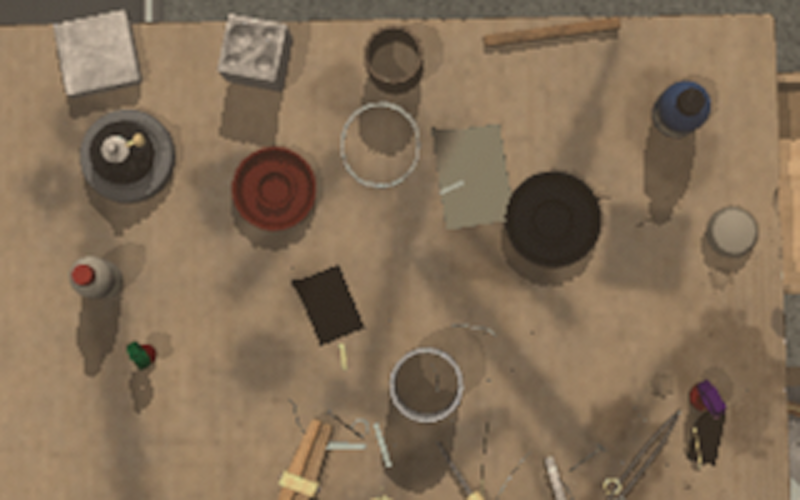

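View pics/wrist0.png

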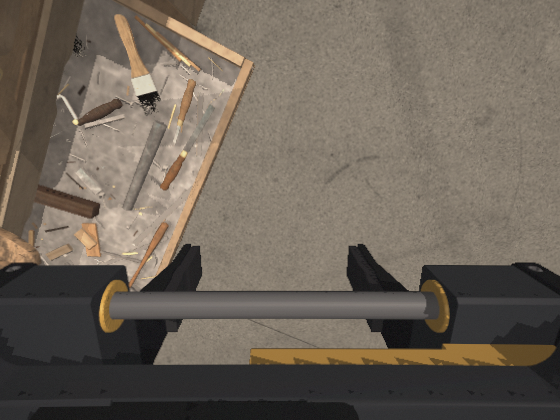

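The crop shows the rings' flat sides. Purple's strip runs (697,385)→(722,412), which puts body x at about 45° in the world. The bases measure 239.9 mm apart, which fits the stated 240. The wrist view is empty because it looks along tool +x. I'll go and look at the purple ring from close by.

Call:
apply_moves --turn '[[0,0,10],[0,0,20],[0,0,20],[0,0,20],[0,0,20],[0,0,20],[0,0,20],[0,0,20],[0,0,20]]' --delta_pos '[[104,356,-20],[104,356,-20],[104,356,-20],[104,356,-20],[104,356,-20],[104,356,-20],[104,356,-20],[104,356,-20],[104,356,-20]]' --jaw '[1,1,1,1,1,1,1,1,1]'

```text
clock: 1.27
tool_pos: [0.3994, -0.2523, 0.2025]
eef_rot: [2.893, 1.223, -0.0]
ft_force: [-0.1, -0.5, 0.3]
opening: 0.0868
finger_force: 0.0
```

Run:
```python
from h import *
f=grab_frame("wrist");save(f,"w1");np.save("/tmp/w1.npy",f,allow_pickle=True)
s=manip.sense();print(s["tool_pos"],s["eef_rot"],s["clock"],s["ft_force"])
```

```text
[ 0.39943873 -0.25223221  0.20249312] [ 2.89355724e+00  1.22307053e+00 -2.42878901e-04] 1.325 [ 0.35171032 -0.78704514 -0.44224732]
```

View pics/w1.png

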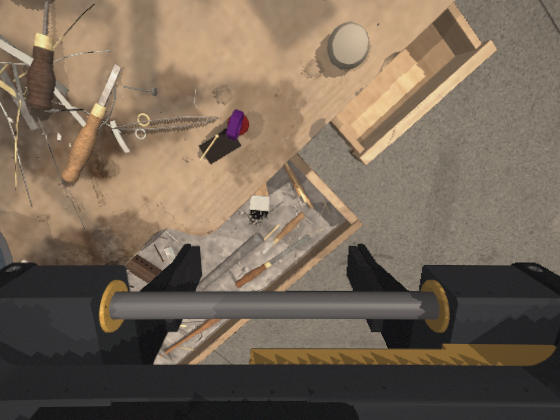

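Run:
```python
from h import *
f=np.load("/tmp/w1.npy",allow_pickle=True).item();im=f["img"]
c=im[95:155,195:275]; cv2.imwrite("pics/w1c.png",cv2.cvtColor(cv2.resize(c,(640,480),interpolation=cv2.INTER_CUBIC),cv2.COLOR_RGB2BGR))
hsv=cv2.cvtColor(im,cv2.COLOR_RGB2HSV);H,S,V=[hsv[...,i].astype(int) for i in range(3)]
w=np.zeros(H.shape,bool);w[95:155,195:275]=1
for n,m in(("pur",(H>125)&(H<165)&(S>90)&w),("red",((H<6)|(H>168))&(S>130)&w)):
    k=max(cv2.findContours(m.astype(np.uint8),0,cv2.CHAIN_APPROX_NONE)[0],key=cv2.contourArea)
    r=cv2.minAreaRect(k);b=cv2.boxPoints(r);print(n,b.round(1).tolist())
    for z in(.053,.008):print(z,onz(f,b,z)[:,:2].round(4).tolist(),onz(f,[r[0]],z).round(4))
c0,_=ray(f,[[0,0]]);print(c0)
```

```text
pur [[224.0, 137.0], [232.10000610351562, 108.5999984741211], [244.8000030517578, 112.19999694824219], [236.6999969482422, 140.60000610351562]]
0.053 [[0.4037, -0.1739], [0.4292, -0.1611], [0.4357, -0.172], [0.4103, -0.1853]] [[ 0.4199 -0.173   0.053 ]]
0.008 [[0.396, -0.1715], [0.4251, -0.1568], [0.4325, -0.1693], [0.4034, -0.1844]] [[ 0.4145 -0.1704  0.008 ]]
red [[238.8000030517578, 133.89999389648438], [243.10000610351562, 115.5999984741211], [250.10000610351562, 117.19999694824219], [245.6999969482422, 135.60000610351562]]
0.053 [[0.4165, -0.1822], [0.4323, -0.173], [0.4361, -0.1789], [0.4204, -0.1882]] [[ 0.4264 -0.1805  0.053 ]]
0.008 [[0.4106, -0.181], [0.4286, -0.1705], [0.433, -0.1771], [0.415, -0.1878]] [[ 0.4219 -0.179   0.008 ]]
[ 0.45760342 -0.19081796  0.3642733 ]
```

View pics/w1c.png

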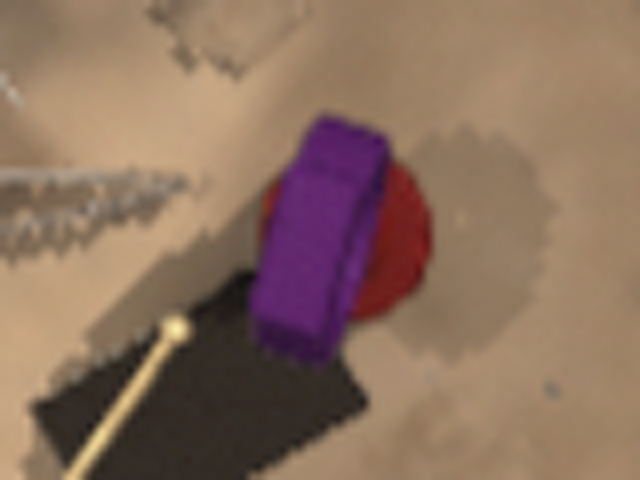

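The crop shows the red foot spanning x 262–432, centred near (347,240). The head top is a quad centred near (310,245), with its long axis from (330,172) to (287,318).

Run:
```python
from h import *
f=np.load("/tmp/w1.npy",allow_pickle=True).item()
g=lambda u,v:[195+u/8-.5,95+v/8-.5]
print(onz(f,[g(347,240)],.006).round(4),onz(f,[g(310,245)],.053).round(4))
a=onz(f,[g(330,172),g(287,318)],.053);d=a[0]-a[1];print(np.linalg.norm(d),np.degrees(np.arctan2(d[1],d[0])))
p=onz(f,[g(300,160),g(365,180),g(255,315),g(335,350)],.05);print(p)
```

```text
[[ 0.4172 -0.173   0.006 ]] [[ 0.4187 -0.1725  0.053 ]]
0.018453493791749497 26.60078504050489
[[ 0.42485257 -0.16451962  0.05      ]
 [ 0.42891749 -0.1717555   0.05      ]
 [ 0.40720077 -0.17336014  0.05      ]
 [ 0.41131743 -0.18336063  0.05      ]]
```

Call:
apply_moves --turn '[[0,0,-10],[0,0,-19],[0,0,-19],[0,0,-19],[0,0,-19],[0,0,-19],[0,0,-19],[0,0,-19],[0,0,-19],[0,0,-19],[0,0,-19],[0,0,-19]]' --delta_pos '[[9,39,-50],[18,78,-100],[18,78,-110],[18,78,-110],[18,78,-140],[18,78,-165],[18,78,-176],[18,78,-176],[18,78,-176],[18,78,-176],[18,78,-176],[18,78,-176]]' --jaw '[0.5,0.5,0.5,0.5,0.5,0.5,0.5,0.5,0.5,0.3,0.2,0.15]' --squeeze 8

```text
clock: 2.82
tool_pos: [0.4181, -0.1727, 0.0268]
eef_rot: [3.054, 0.733, 0.001]
ft_force: [0.8, -0.8, -0.9]
opening: 0.021
finger_force: 0.0
```

Call:
apply_moves --turn '[[0,0,0],[0,0,0],[0,0,0],[0,0,0],[0,0,0],[0,0,0]]' --delta_pos '[[0,0,0],[0,0,0],[0,0,0],[0,0,0],[0,0,0],[0,0,0]]' --jaw '[0.1,0.05,0,0,0,0]'

```text
clock: 3.58
tool_pos: [0.4179, -0.1727, 0.0266]
eef_rot: [3.055, 0.733, -0.0]
ft_force: [0.2, 0.6, 0.1]
opening: 0.0101
finger_force: 8.0
```

Run:
```python
from h import *
f=grab_frame("wrist");save(f,"w2")
s=manip.sense();print(s["tool_pos"],s["eef_rot"],s["clock"],s["opening"])
```

```text
[ 0.41794402 -0.17266037  0.02656041] [3.05474629e+00 7.33399020e-01 6.49346405e-05] 3.625 0.009496285377397199
```

View pics/w2.png

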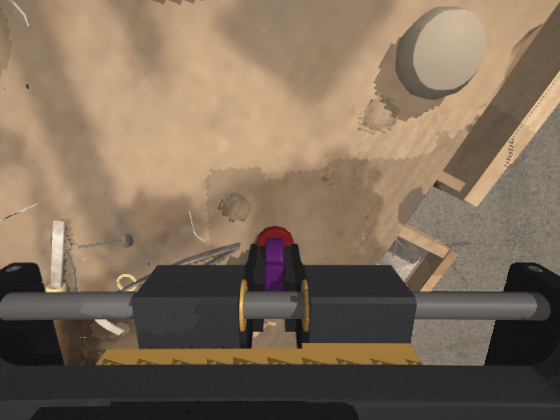

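The purple ring is held at its 10 mm width, with the foot at (275,237). I'll lift it and stop short of the big base to measure the base from close by.

Call:
apply_moves --turn '[[0,0,0],[0,0,0],[0,0,0],[0,0,0],[0,0,0],[0,0,0],[0,0,0],[0,0,0]]' --delta_pos '[[0,0,15],[0,0,50],[0,0,90],[40,40,90],[80,75,90],[90,85,90],[90,85,90],[90,85,90]]' --jaw '[0,0,0,0,0,0,0,0]'

```text
clock: 4.62
tool_pos: [0.5066, -0.0891, 0.1165]
eef_rot: [3.055, 0.73, -0.003]
ft_force: [-0.8, -0.5, 0.9]
opening: 0.0102
finger_force: 8.0
```

Run:
```python
from h import *
f=grab_frame("wrist");save(f,"w3");np.save("/tmp/w3.npy",f,allow_pickle=True)
s=manip.sense();print(s["tool_pos"],s["eef_rot"],s["clock"],s["opening"])
print(px(f,[[.5727,-.047,.0155]]))
```

```text
[ 0.50657734 -0.08926899  0.11648559] [ 3.05508472e+00  7.29661756e-01 -2.30199688e-03] 4.675 0.009589581993645136
[[266.10741634 117.93561327]]
```

View pics/w3.png

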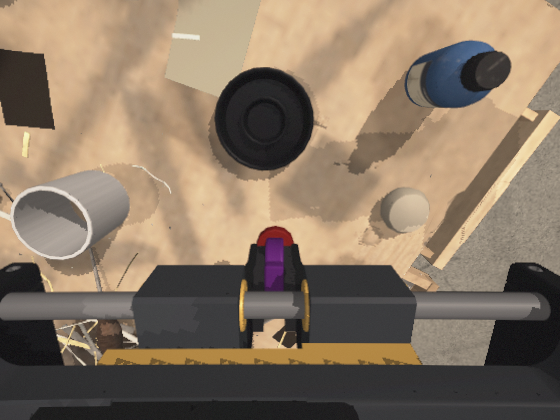

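The big base's rim is centred near (264,118) and the held ring's foot edge is at (275,228). The big flask's top rim is near (52,222) and the bottle cap near (492,70). I'll fit the base.

```bash
cat >> h.py <<'E'
def ell(f,m,win,z):
    x0,x1,y0,y1=win;w=np.zeros(m.shape,np.uint8);w[y0:y1,x0:x1]=m[y0:y1,x0:x1]
    k=max(cv2.findContours(w,0,cv2.CHAIN_APPROX_NONE)[0],key=cv2.contourArea)
    k=cv2.convexHull(k).reshape(-1,2)
    P=onz(f,k,z)[:,:2]; (c,r)=cv2.minEnclosingCircle(P.astype(np.float32)*1000)
    A=np.c_[2*P,np.ones(len(P))]; q=np.linalg.lstsq(A,(P**2).sum(1),rcond=None)[0]
    return np.round(c,1),round(r,1),(q[:2]*1000).round(1),round(1000*np.sqrt(q[2]+q[0]**2+q[1]**2),1)
def hsv(f):
    h=cv2.cvtColor(f["img"],cv2.COLOR_RGB2HSV).astype(int); return h[...,0],h[...,1],h[...,2]
E
python3 - <<'E'
from h import *
f=np.load("/tmp/w3.npy",allow_pickle=True).item();H,S,V=hsv(f)
print(ell(f,V<62,(205,320,60,175),.0155))
r=((H<6)|(H>170))&(S>130)&(V>60); ys,xs=np.nonzero(r[215:262,240:310]);print("foot",xs.min()+240,xs.max()+240,ys.min()+215)
# expected foot front edge for foot centre on TCP, bottom 26.6 below TCP
t=np.array([.5066,-.0892,.1165-.0266+.008]);d=np.array([np.cos(.467),np.sin(.467),0])
print(px(f,[t+d*.0125,t,t+d*.0155]))
E
```

```text
(array([569.4, -46.4]), 40.8, array([569.4, -46.5]), np.float64(40.6))
foot 257 293 226
[[275.84985578 228.24824842]
 [275.7763492  246.08490341]
 [275.86796934 223.8625346 ]]
```

Call:
apply_moves --turn '[[0,0,0],[0,0,0],[0,0,0],[0,0,0],[0,0,0],[0,0,0],[0,0,0],[0,0,0]]' --delta_pos '[[40,25,0],[61,41,0],[61,41,-20],[61,41,-45],[61,41,-67],[61,41,-67],[61,41,-67],[61,41,-67]]' --jaw '[0,0,0,0,0,0,0,0]'

```text
clock: 5.68
tool_pos: [0.5696, -0.047, 0.0507]
eef_rot: [3.054, 0.732, 0.003]
ft_force: [0.1, 0.9, -0.0]
opening: 0.0096
finger_force: 8.0
```

Run:
```python
from h import *
f=grab_frame("wrist");np.save("/tmp/w4.npy",f,allow_pickle=True)
s=manip.sense();print(s["tool_pos"],s["eef_rot"],s["clock"],s["opening"])
c=f["img"][150:300,180:380];cv2.imwrite("pics/w4.png",cv2.cvtColor(cv2.resize(np.clip(c*1.6,0,255).astype(np.uint8),(800,600),interpolation=cv2.INTER_CUBIC),cv2.COLOR_RGB2BGR))
```

```text
[ 0.5696002  -0.04690425  0.05063421] [3.05421774e+00 7.32720996e-01 2.88933195e-03] 5.725 0.009331677845236815
```

View pics/w4.png

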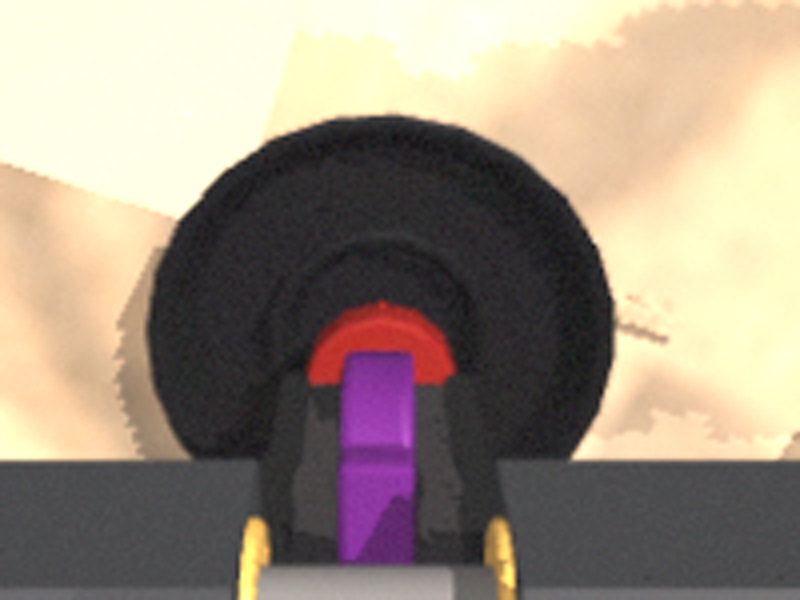

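Laterally the foot (308–456) is centred on the base (150–613). Its front edge is at y=302 and the base's front edge is at y=115. I'll check the alignment along tool x.

Run:
```python
from h import *
f=np.load("/tmp/w4.npy",allow_pickle=True).item()
g=lambda u,v:[180+u/4-.5,150+v/4-.5]
d=np.array([np.cos(.467),np.sin(.467)])
b=onz(f,[g(382,115)],.0150)[0,:2];k=onz(f,[g(382,303)],.0320)[0,:2];L=onz(f,[g(150,330),g(613,330)],.0155)[:,:2]
print("base c",b-d*.042,"foot c",k-d*.0125,"along",(b-d*.042-k+d*.0125)@d, np.linalg.norm(L[1]-L[0]),L.mean(0))
H,S,V=hsv(f);print(px(f,[[.5696,-.047,.032]]))
```

```text
base c [ 0.56887463 -0.04681371] foot c [ 0.57124397 -0.04568424] along -0.002624133434511429 0.08116384027459288 [ 0.57223742 -0.04520218]
[[275.56836723 246.10677947]]
```

Call:
apply_moves --turn '[[0,0,0],[0,0,0],[0,0,0],[0,0,0],[0,0,0],[0,0,0]]' --delta_pos '[[-1,-0.5,-4],[-1,-0.5,-8],[-1,-0.5,-12],[-1,-0.5,-15],[-1,-0.5,-17],[-1,-0.5,-17]]' --jaw '[0,0,0,0,0,0]'

```text
clock: 6.48
tool_pos: [0.5681, -0.0472, 0.0326]
eef_rot: [3.055, 0.733, 0.0]
ft_force: [0.1, 0.1, -1.0]
opening: 0.0097
finger_force: 8.0
```

Call:
apply_moves --turn '[[0,0,0],[0,0,0],[0,0,0],[0,0,0],[0,0,0],[0,0,0],[0,0,0],[0,0,0],[0,0,0],[0,0,0]]' --delta_pos '[[0,0,0],[0,0,0],[0,0,0],[0,0,0],[0,0,0],[0,0,10],[0,0,40],[0,0,80],[0,0,130],[0,0,130]]' --jaw '[0.12,0.15,0.2,0.3,0.4,0.4,0.4,0.4,0.5,0.5]'

```text
clock: 7.72
tool_pos: [0.5711, -0.047, 0.1677]
eef_rot: [3.052, 0.733, 0.015]
ft_force: [-0.0, 0.2, 0.3]
opening: 0.0424
finger_force: 0.0
```

Run:
```python
from h import *
f=grab_frame("wrist");t=grab_frame("scene")
a=f["img"][100:280,150:400];b=cv2.resize(t["img"][130:230,260:385],(500,400),interpolation=cv2.INTER_CUBIC)
a=cv2.resize(a,(300,216));o=np.zeros((400,800,3),np.uint8);o[:216,:300]=a;o[:,300:]=b
cv2.imwrite("pics/c5.png",cv2.cvtColor(o,cv2.COLOR_RGB2BGR))
s=manip.sense();print(s["tool_pos"],s["clock"])
```

```text
[ 0.56801005 -0.04728106  0.16343379] 7.825
```

View pics/c5.png

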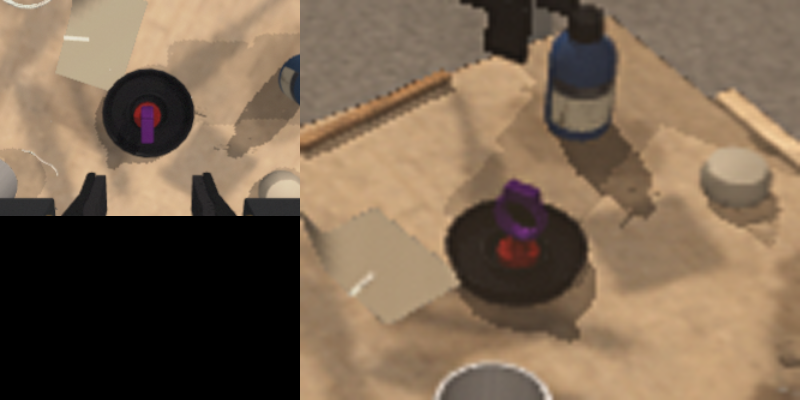

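The purple ring stands upright in the cup: its foot is centred at (147,117) in the wrist inset. Now the green ring.

Call:
apply_moves --turn '[[0,0,0],[0,0,0],[0,0,0],[0,0,0],[0,0,0],[0,0,0],[0,0,0],[0,0,0]]' --delta_pos '[[-179,312,7],[-179,312,7],[-179,312,7],[-179,312,7],[-179,312,7],[-179,312,7],[-179,312,7],[-179,312,7]]' --jaw '[0.5,0.5,0.5,0.5,0.5,0.5,0.5,0.5]'

```text
clock: 8.82
tool_pos: [0.3887, 0.2637, 0.1686]
eef_rot: [3.054, 0.732, -0.003]
ft_force: [0.1, -0.1, -0.1]
opening: 0.0435
finger_force: 0.0
```

Run:
```python
from h import *
f=grab_frame("wrist");np.save("/tmp/w6.npy",f,allow_pickle=True)
s=manip.sense();print(s["tool_pos"],s["eef_rot"],s["clock"])
p=px(f,[[.459,.3,.02]])[0];print(p)
x,y=int(p[0])-50,max(0,int(p[1])-37);print(x,y)
c=f["img"][y:y+75,x:x+100];cv2.imwrite("pics/w6.png",cv2.cvtColor(cv2.resize(c,(800,600),interpolation=cv2.INTER_CUBIC),cv2.COLOR_RGB2BGR))
```

```text
[0.38919512 0.26322994 0.16869565] [ 3.0542735e+00  7.3002307e-01 -2.7740387e-03] 8.875
[274.55124594 115.44757083]
224 78
```

View pics/w6.png

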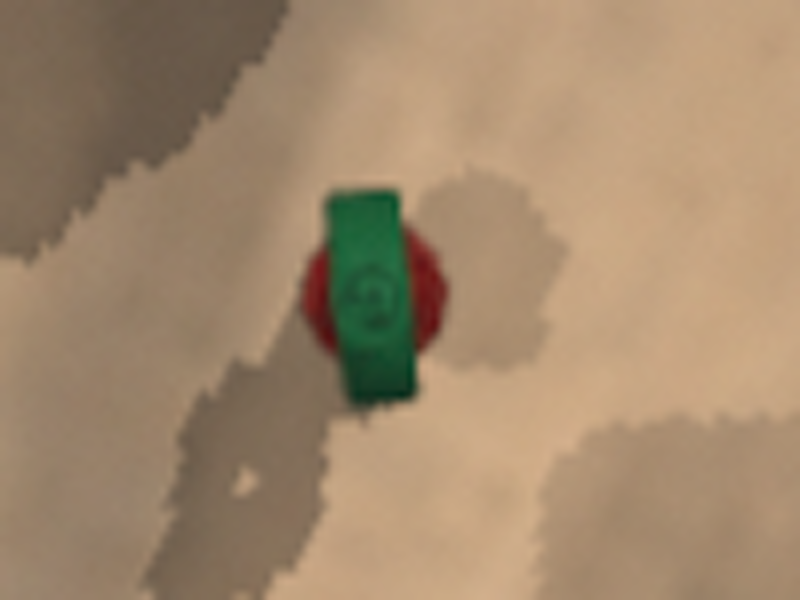

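The green ring's bezel is centred at (373,297) with its foot spanning x 302–448. The strip runs from (364,192) to (382,402), about 5° off tool x.

Run:
```python
from h import *
f=np.load("/tmp/w6.npy",allow_pickle=True).item()
g=lambda u,v:[224+u/8-.5,78+v/8-.5]
print(onz(f,[g(375,289)],.006).round(4),onz(f,[g(373,297)],.045).round(4))
a=onz(f,[g(364,192),g(382,402)],.03);d=a[0]-a[1];print(np.linalg.norm(d),np.degrees(np.arctan2(d[1],d[0])))
```

```text
[[0.4584 0.3045 0.006 ]] [[0.4582 0.3041 0.045 ]]
0.023745257436459964 31.86710959883452
```

Call:
apply_moves --turn '[[0,0,5],[0,0,5],[0,0,5],[0,0,5],[0,0,5],[0,0,5],[0,0,5],[0,0,5],[0,0,5],[0,0,5],[0,0,5],[0,0,5]]' --delta_pos '[[40,20,-40],[70,39.5,-80],[70,39.5,-90],[70,39.5,-90],[70,39.5,-120],[70,39.5,-140],[70,39.5,-149],[70,39.5,-149],[70,39.5,-149],[70,39.5,-149],[70,39.5,-149],[70,39.5,-149]]' --jaw '[0.5,0.5,0.5,0.5,0.5,0.5,0.5,0.5,0.4,0.3,0.2,0.15]'

```text
clock: 10.38
tool_pos: [0.459, 0.3044, 0.0207]
eef_rot: [-3.02, -0.866, -0.001]
ft_force: [-0.6, 0.0, -0.5]
opening: 0.0164
finger_force: 0.0
```

Call:
apply_moves --turn '[[0,0,0],[0,0,0],[0,0,0],[0,0,0],[0,0,0],[0,0,0]]' --delta_pos '[[0,0,0],[0,0,0],[0,0,0],[0,0,0],[0,0,0],[0,0,0]]' --jaw '[0.1,0.05,0,0,0,0]'

```text
clock: 11.12
tool_pos: [0.4589, 0.3043, 0.0206]
eef_rot: [3.02, 0.866, 0.0]
ft_force: [-0.1, 0.2, 0.2]
opening: 0.0087
finger_force: 8.0
```

Call:
apply_moves --turn '[[0,0,0],[0,0,0],[0,0,0],[0,0,0],[0,0,0],[0,0,0],[0,0,0],[0,0,0],[0,0,0]]' --delta_pos '[[0,0,15],[0,0,55],[0,0,95],[25,-45,95],[55,-100,95],[80,-150,95],[80,-150,95],[80,-150,95],[80,-150,95]]' --jaw '[0,0,0,0,0,0,0,0,0]'

```text
clock: 12.25
tool_pos: [0.5383, 0.1562, 0.1161]
eef_rot: [-3.018, -0.87, -0.001]
ft_force: [0.0, -0.6, 0.1]
opening: 0.0087
finger_force: 8.0
```

Run:
```python
from h import *
f=grab_frame("wrist");save(f,"w7");np.save("/tmp/w7.npy",f,allow_pickle=True)
s=manip.sense();print(s["tool_pos"],s["eef_rot"],s["clock"],s["opening"])
p=px(f,[[.6,.191,.0155]])[0];print(p);x,y=int(p[0]),int(p[1])
H,S,V=hsv(f);m=((H<10)|(H>168))&(S>110)
print(ell(f,m,(x-65,x+65,max(0,y-65),min(y+65,205)),.0155))
ys,xs=np.nonzero(m[215:265,235:320]);print("foot",xs.min()+235,xs.max()+235,ys.min()+215)
t=np.array(s["tool_pos"])+[0,0,-.0206+.008];a=np.radians(32);d=np.array([np.cos(a),np.sin(a),0])
print(px(f,[t+d*.0095,t]),np.round(t+d*.0095,4))
```

```text
[0.53826062 0.15619276 0.11596321] [-3.01790356e+00 -8.70641265e-01 -6.49112892e-04] 12.3 0.008789465141404499
[279.64623332 127.48066952]
(array([598.7, 191.8]), 36.4, array([598.6, 191.8]), np.float64(36.1))
foot 261 287 234
[[275.97895407 236.45567818]
 [275.90775505 250.29544494]] [0.5463 0.1612 0.1034]
```

Call:
apply_moves --turn '[[0,0,0],[0,0,0],[0,0,0],[0,0,0],[0,0,0],[0,0,0],[0,0,0],[0,0,0]]' --delta_pos '[[40,25,0],[58.5,36,0],[58.5,36,-20],[58.5,36,-45],[58.5,36,-70],[58.5,36,-72],[58.5,36,-72],[58.5,36,-72]]' --jaw '[0,0,0,0,0,0,0,0]'

```text
clock: 13.3
tool_pos: [0.5979, 0.1906, 0.0446]
eef_rot: [-3.02, -0.866, -0.003]
ft_force: [-0.4, 0.3, -0.4]
opening: 0.0087
finger_force: 8.0
```

Run:
```python
from h import *
f=grab_frame("wrist");np.save("/tmp/w8.npy",f,allow_pickle=True)
s=manip.sense();print(s["tool_pos"],s["clock"],s["opening"])
c=f["img"][150:300,180:380];cv2.imwrite("pics/w8.png",cv2.cvtColor(cv2.resize(np.clip(c*1.4,0,255).astype(np.uint8),(800,600),interpolation=cv2.INTER_CUBIC),cv2.COLOR_RGB2BGR))
```

```text
[0.59794387 0.19062158 0.04462493] 13.35 0.00910347507959371
```

View pics/w8.png

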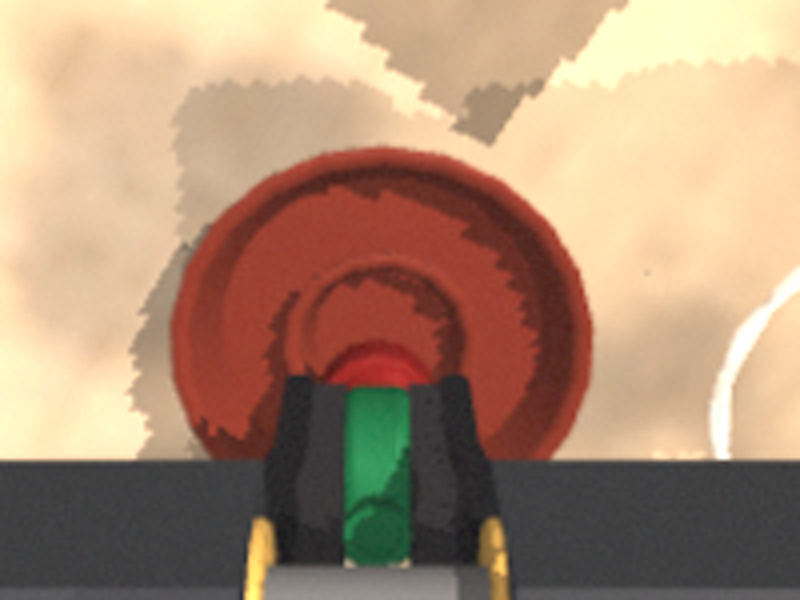

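Laterally the foot (centre about 377) lines up with the cup (287–468). The base's front edge is at y=148 and the foot's at y=341. I'll check the tool-x offset.

Run:
```python
from h import *
f=np.load("/tmp/w8.npy",allow_pickle=True).item()
g=lambda u,v:[180+u/4-.5,150+v/4-.5]
a=np.radians(32);d=np.array([np.cos(a),np.sin(a)]);n=np.array([-d[1],d[0]])
b=onz(f,[g(381,148)],.0150)[0,:2]-d*.0365;k=onz(f,[g(377,341)],.0315)[0,:2]-d*.0095
print("base c",b,"foot c",k,"along",(b-k)@d,"lat",(b-k)@n)
# cup far rim top edge z .0125, r 17.5
c=onz(f,[g(380,254)],.0125)[0,:2]-d*.0175;print("cup",c,(c-k)@d)
```

```text
base c [0.5982767  0.19164786] foot c [0.59799936 0.19223064] along -7.362967457787775e-05 lat -0.0006411893374013665
cup [0.59818242 0.19176919] -8.927802919859095e-05
```

Alignment is within a millimetre, so I'll lower it (the ring's base should end at z 6 mm, TCP about 26.6) and release.

Call:
apply_moves --turn '[[0,0,0],[0,0,0],[0,0,0],[0,0,0],[0,0,0],[0,0,0]]' --delta_pos '[[0.3,-0.5,-4],[0.3,-0.5,-8],[0.3,-0.5,-12],[0.3,-0.5,-15],[0.3,-0.5,-17.5],[0.3,-0.5,-17.5]]' --jaw '[0,0,0,0,0,0]'

```text
clock: 14.1
tool_pos: [0.5978, 0.19, 0.0263]
eef_rot: [3.02, 0.866, 0.0]
ft_force: [-0.8, 0.2, 2.6]
opening: 0.0087
finger_force: 8.0
```

Call:
apply_moves --turn '[[0,0,0],[0,0,0],[0,0,0],[0,0,0],[0,0,0],[0,0,0],[0,0,0],[0,0,0],[0,0,0],[0,0,0]]' --delta_pos '[[0,0,0],[0,0,0],[0,0,0],[0,0,0],[0,0,0],[0,0,10],[0,0,40],[0,0,80],[0,0,130],[0,0,130]]' --jaw '[0.12,0.15,0.2,0.3,0.4,0.4,0.4,0.4,0.5,0.5]'

```text
clock: 15.35
tool_pos: [0.6005, 0.1915, 0.1616]
eef_rot: [-3.019, -0.866, -0.016]
ft_force: [0.1, 0.7, 0.1]
opening: 0.0421
finger_force: 0.0
```

Call:
apply_moves --turn '[[0,0,10],[0,0,20],[0,0,30],[0,0,40],[0,0,48],[0,0,48],[0,0,48],[0,0,48],[0,0,48]]' --delta_pos '[[-30,-40,23],[-65,-85,23],[-100,-130,23],[-140,-180,23],[-173,-220,23],[-173,-220,23],[-173,-220,23],[-173,-220,23],[-173,-220,23]]' --jaw '[0.6,0.8,1,1,1,1,1,1,1]'

```text
clock: 16.48
tool_pos: [0.4254, -0.029, 0.1791]
eef_rot: [-2.404, -2.022, -0.001]
ft_force: [-0.1, 0.0, -0.7]
opening: 0.0867
finger_force: 0.0
```

Run:
```python
from h import *
f=grab_frame("wrist");save(f,"w9");np.save("/tmp/w9.npy",f,allow_pickle=True)
s=manip.sense();print(s["tool_pos"],s["eef_rot"],s["clock"],s["qpos"])
print(px(f,[[.431,.061,.064],[.431,.061,0]]))
for n in("top","scene"):
    t=grab_frame(n);np.save(f"/tmp/{n}9.npy",t,allow_pickle=True)
```

```text
[ 0.42524205 -0.02913339  0.17900342] [-2.40422063e+00 -2.02146587e+00 -7.32450036e-04] 16.525 [ 0.57908813  0.16567272 -0.66499889  2.11161436  0.12911319  0.90311838
 -0.33197428]
[[263.96979197 105.49288064]
 [265.88514878 106.51857244]]
```

View pics/w9.png

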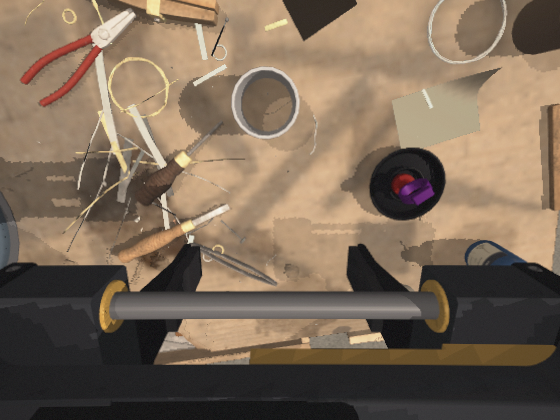

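The flask's top rim is seen almost straight down, centred near (266,102) with a radius of about 34 px. I'll fit it.

Run:
```python
from h import *
f=np.load("/tmp/w9.npy",allow_pickle=True).item();H,S,V=hsv(f)
m=(S<45)&(V>110)
# robust: flood largest ring by radial edges
w=np.zeros(m.shape,bool);w[60:145,225:305]=m[60:145,225:305]
w=cv2.morphologyEx(w.astype(np.uint8),cv2.MORPH_OPEN,np.ones((2,2),np.uint8))
print(w.sum(),ell(f,w>0,(225,305,60,145),.064))
print(onz(f,[[265.5,102.5]],.064))
```

```text
1136 (array([432.7,  61.4]), 29.6, array([432.7,  61.4]), np.float64(29.4))
[[0.43274336 0.06316774 0.064     ]]
```

Call:
apply_moves --turn '[[0,0,0],[0,0,0],[0,0,0],[0,0,0],[0,0,0],[0,0,0],[0,0,0],[0,0,0],[0,0,0],[0,0,0],[0,0,0],[0,0,0]]' --delta_pos '[[4,50,-30],[7.5,90.5,-60],[7.5,90.5,-80],[7.5,90.5,-80],[7.5,90.5,-80],[7.5,90.5,-110],[7.5,90.5,-135],[7.5,90.5,-148],[7.5,90.5,-148],[7.5,90.5,-148],[7.5,90.5,-148],[7.5,90.5,-148]]' --jaw '[1,1,1,1,1,1,1,1,1,0.9,0.8,0.7]' --squeeze 20

```text
clock: 18.12
tool_pos: [0.4326, 0.0603, 0.0316]
eef_rot: [2.406, 2.019, 0.001]
ft_force: [-0.5, 0.0, 0.1]
opening: 0.0674
finger_force: 0.0
```

Call:
apply_moves --turn '[[0,0,0],[0,0,0],[0,0,0],[0,0,0],[0,0,0]]' --delta_pos '[[0,0,0],[0,0,0],[0,0,0],[0,0,0],[0,0,0]]' --jaw '[0.65,0.6,0.5,0.5,0.5]'

```text
clock: 18.75
tool_pos: [0.4327, 0.0603, 0.0313]
eef_rot: [2.406, 2.019, 0.001]
ft_force: [1.3, -1.6, 3.6]
opening: 0.0582
finger_force: 20.0
```

Call:
apply_moves --turn '[[0,0,0],[0,0,0],[0,0,0],[0,0,0],[0,0,0]]' --delta_pos '[[0,0,10],[0,0,50],[0,0,95],[0,0,95],[0,0,95]]' --jaw '[0.5,0.5,0.5,0.5,0.5]'

```text
clock: 19.38
tool_pos: [0.431, 0.0598, 0.1253]
eef_rot: [-2.406, -2.019, 0.003]
ft_force: [0.2, -0.0, -4.1]
opening: 0.0579
finger_force: 20.0
```

Run:
```python
from h import *
f=grab_frame("wrist");save(f,"w10");np.save("/tmp/w10.npy",f,allow_pickle=True)
s=manip.sense();p=np.array(s["tool_pos"]);print(p,s["eef_rot"],s["clock"],s["opening"],s["ft_force"])
a=np.radians(80);d=np.array([np.cos(a),np.sin(a),0])
top=p+[0,0,.064-.0315];print(px(f,[top+d*.03,top+d*.027,top]))
c=f["img"];H,S,V=hsv(f)
x=int(px(f,[top])[0,0]);print([(y,int(V[y,x]),int(S[y,x])) for y in range(185,262,3)])
```

```text
[0.43072247 0.05980533 0.12487849] [-2.40549569 -2.01825465  0.00420463] 19.425 0.05818305776563396 [-0.96521399 -0.13886143 -2.55672269]
[[275.85931643 236.15079524]
 [275.85093434 242.08716752]
 [275.78114973 292.30522629]]
[(185, 212, 87), (188, 212, 87), (191, 205, 88), (194, 206, 88), (197, 127, 40), (200, 112, 25), (203, 109, 28), (206, 106, 26), (209, 106, 26), (212, 106, 24), (215, 105, 24), (218, 105, 24), (221, 104, 22), (224, 105, 27), (227, 105, 24), (230, 104, 27), (233, 126, 28), (236, 152, 30), (239, 157, 52), (242, 178, 83), (245, 183, 84), (248, 186, 86), (251, 184, 83), (254, 184, 86), (257, 186, 88), (260, 180, 86)]
```

Call:
apply_moves --turn '[[0,0,0],[0,0,0],[0,0,0],[0,0,0],[0,0,0],[0,0,0],[0,0,0],[0,0,0],[0,0,0]]' --delta_pos '[[30,-25,0],[70,-55,0],[110,-88,0],[136,-108.5,0],[136,-108.5,-10],[136,-108.5,-20],[136,-108.5,-20],[136,-108.5,-20],[136,-108.5,-20]]' --jaw '[0.5,0.5,0.5,0.5,0.5,0.5,0.5,0.5,0.5]'

```text
clock: 20.55
tool_pos: [0.5683, -0.0478, 0.1065]
eef_rot: [2.405, 2.02, 0.001]
ft_force: [0.2, -0.2, -1.8]
opening: 0.0581
finger_force: 20.0
```

Run:
```python
from h import *
f=grab_frame("wrist");save(f,"w11");np.save("/tmp/w11.npy",f,allow_pickle=True)
s=manip.sense();p=np.array(s["tool_pos"]);print(p,s["eef_rot"],s["clock"],s["opening"],s["ft_force"])
a=np.radians(80);d=np.array([np.cos(a),np.sin(a),0])
b=np.array([.5685,-.0472,.0155]);q=px(f,[b+d*.0415,b+d*.0335]);print(q)
H,S,V=hsv(f);x=int(q[0,0]);print([(y,int(V[y,x])) for y in range(int(q[0,1])-10,245,3)])
```

```text
[ 0.568381   -0.04795487  0.10658949] [2.40551525e+00 2.01942350e+00 8.65484120e-04] 20.6 0.058124518993743136 [ 0.3190511   0.71270421 -1.89427321]
[[275.48126831 164.8279021 ]
 [275.46374899 174.24335026]]
[(154, 186), (157, 187), (160, 188), (163, 187), (166, 31), (169, 16), (172, 29), (175, 32), (178, 35), (181, 29), (184, 31), (187, 30), (190, 26), (193, 32), (196, 79), (199, 112), (202, 111), (205, 107), (208, 107), (211, 105), (214, 105), (217, 104), (220, 104), (223, 105), (226, 103), (229, 104), (232, 110), (235, 153), (238, 136), (241, 25), (244, 25)]
```

Call:
apply_moves --turn '[[0,0,0],[0,0,0],[0,0,0],[0,0,0],[0,0,0],[0,0,0],[0,0,0],[0,0,0],[0,0,0]]' --delta_pos '[[0,-0.5,-10],[0,-0.5,-20],[0,-0.5,-30],[0,-0.5,-40],[0,-0.5,-50],[0,-0.5,-57],[0,-0.5,-63],[0,-0.5,-67],[0,-0.5,-67]]' --jaw '[0.5,0.5,0.5,0.5,0.5,0.5,0.5,0.5,0.5]'

```text
clock: 21.72
tool_pos: [0.5681, -0.0487, 0.0389]
eef_rot: [-2.406, -2.019, 0.0]
ft_force: [0.6, -0.6, -1.9]
opening: 0.0582
finger_force: 20.0
```

Call:
apply_moves --turn '[[0,0,0],[0,0,0],[0,0,0]]' --delta_pos '[[0,0,-1],[0,0,-1.8],[0,0,-1.8]]' --jaw '[0.5,0.5,0.5]'

```text
clock: 22.1
tool_pos: [0.5684, -0.0487, 0.0374]
eef_rot: [2.406, 2.019, 0.0]
ft_force: [-0.6, -0.3, -2.3]
opening: 0.0581
finger_force: 20.0
```

Call:
apply_moves --turn '[[0,0,0],[0,0,0],[0,0,0]]' --delta_pos '[[0,0,-0.5],[0,0,-0.8],[0,0,-0.8]]' --jaw '[0.5,0.5,0.5]'

```text
clock: 22.48
tool_pos: [0.5684, -0.0487, 0.0373]
eef_rot: [2.406, 2.019, -0.0]
ft_force: [-2.2, -0.8, 5.9]
opening: 0.0583
finger_force: 20.0
```

Contact is at the floor: TCP 37.3 mm against 37.4 expected. I'll release and rise.

Call:
apply_moves --turn '[[0,0,0],[0,0,0],[0,0,0],[0,0,0],[0,0,0],[0,0,0],[0,0,0],[0,0,0],[0,0,0]]' --delta_pos '[[0,0,0.5],[0,0,0.5],[0,0,0.5],[0,0,0.5],[0,0,0.5],[0,0,15],[0,0,50],[0,0,100],[0,0,140]]' --jaw '[0.7,0.75,0.8,0.9,1,1,1,1,1]'

```text
clock: 23.6
tool_pos: [0.5688, -0.0484, 0.1795]
eef_rot: [2.405, 2.019, 0.003]
ft_force: [0.4, -0.0, 0.4]
opening: 0.0868
finger_force: 0.0
```

Call:
apply_moves --turn '[[0,0,0],[0,0,0],[0,0,0],[0,0,0],[0,0,0],[0,0,0]]' --delta_pos '[[60,24,2],[121,48,2],[121,48,2],[121,48,2],[121,48,2],[121,48,2]]' --jaw '[1,1,1,1,1,1]'

```text
clock: 24.35
tool_pos: [0.6884, -0.0017, 0.179]
eef_rot: [2.407, 2.018, -0.001]
ft_force: [0.6, -0.6, -0.3]
opening: 0.087
finger_force: 0.0
```

Run:
```python
from h import *
f=grab_frame("wrist");save(f,"w12");np.save("/tmp/w12.npy",f,allow_pickle=True)
s=manip.sense();print(s["tool_pos"],s["eef_rot"],s["clock"])
q=px(f,[[.704,.086,.054]])[0];print(q);x,y=q.astype(int)
H,S,V=hsv(f)
for yy in (y-3,y+3): print([(u,int(H[yy,u]),int(S[yy,u]),int(V[yy,u])) for u in range(x-44,x+45,3)])
print([(v,int(H[v,x]),int(S[v,x]),int(V[v,x])) for v in range(y-44,y+45,3)])
```

```text
[ 0.68859674 -0.00160128  0.17895898] [ 2.40696250e+00  2.01785995e+00 -5.33367925e-04] 24.4
[275.35545226 106.01694789]
[(231, 15, 79, 136), (234, 15, 81, 132), (237, 15, 79, 126), (240, 15, 78, 124), (243, 18, 33, 210), (246, 16, 59, 156), (249, 14, 81, 110), (252, 14, 88, 148), (255, 13, 80, 73), (258, 14, 81, 114), (261, 15, 83, 114), (264, 15, 79, 113), (267, 15, 82, 112), (270, 15, 81, 116), (273, 14, 83, 117), (276, 15, 84, 119), (279, 15, 80, 118), (282, 15, 79, 119), (285, 16, 87, 150), (288, 15, 81, 148), (291, 15, 82, 146), (294, 16, 80, 146), (297, 15, 83, 110), (300, 15, 72, 64), (303, 14, 87, 155), (306, 15, 85, 187), (309, 16, 85, 200), (312, 16, 87, 213), (315, 15, 90, 193), (318, 17, 45, 146)]
[(231, 16, 85, 135), (234, 14, 80, 131), (237, 15, 82, 127), (240, 15, 80, 124), (243, 23, 33, 219), (246, 16, 61, 150), (249, 16, 79, 135), (252, 13, 87, 146), (255, 14, 86, 101), (258, 15, 80, 115), (261, 15, 78, 115), (264, 15, 80, 115), (267, 15, 81, 117), (270, 15, 78, 114), (273, 16, 82, 112), (276, 16, 79, 116), (279, 16, 85, 141), (282, 15, 83, 145), (285, 15, 86, 145), (288, 15, 84, 145), (291, 15, 84, 145), (294, 15, 86, 146), (297, 13, 80, 83), (300, 12, 83, 77), (303, 14, 88, 131), (306, 16, 91, 182), (309, 15, 89, 181), (312, 15, 90, 181), (315, 15, 89, 211), (318, 16, 59, 146)]
[(62, 16, 89, 197), (65, 15, 88, 200), (68, 16, 87, 203), (71, 15, 87, 207), (74, 14, 88, 163), (77, 13, 87, 146), (80, 13, 72, 57), (83, 15, 81, 104), (86, 15, 82, 115), (89, 16, 84, 116), (92, 16, 82, 115), (95, 15, 78, 115), (98, 15, 80, 115), (101, 15, 79, 116), (104, 15, 81, 116), (107, 16, 78, 115), (110, 16, 82, 115), (113, 15, 83, 126), (116, 15, 83, 138), (119, 15, 84, 143), (122, 15, 84, 145), (125, 15, 83, 147), (128, 14, 81, 69), (131, 13, 87, 141), (134, 15, 84, 180), (137, 15, 83, 208), (140, 15, 85, 208), (143, 15, 83, 208), (146, 15, 84, 209), (149, 15, 86, 207)]
```

Run:
```python
from h import *
f=np.load("/tmp/w12.npy",allow_pickle=True).item()
print(onz(f,[[277.3,103.3],[250,103],[304.5,103],[277,73.5],[277,132.5]],.054).round(4))
g=cv2.cvtColor(f["img"],cv2.COLOR_RGB2GRAY)[60:150,230:325]
g=cv2.resize(g,None,fx=4,fy=4,interpolation=cv2.INTER_CUBIC)
c=cv2.HoughCircles(cv2.GaussianBlur(g,(7,7),1.5),cv2.HOUGH_GRADIENT,2,10,param1=120,param2=60,minRadius=85,maxRadius=130)
print([(230+a/4,60+b/4,r/4) for a,b,r in c[0][:4]] if c is not None else None)
```

```text
[[0.7061 0.088  0.054 ]
 [0.6821 0.0925 0.054 ]
 [0.7301 0.0839 0.054 ]
 [0.71   0.112  0.054 ]
 [0.7015 0.0631 0.054 ]]
[(np.float32(276.25), np.float32(102.25), np.float32(24.35)), (np.float32(276.75), np.float32(99.75), np.float32(21.6)), (np.float32(276.25), np.float32(105.25), np.float32(27.1))]
```

Call:
apply_moves --turn '[[0,0,0],[0,0,0],[0,0,0],[0,0,0],[0,0,0],[0,0,0],[0,0,0],[0,0,0],[0,0,0],[0,0,0],[0,0,0],[0,0,0]]' --delta_pos '[[9,50,-30],[17,88.5,-60],[17,88.5,-80],[17,88.5,-85],[17,88.5,-85],[17,88.5,-115],[17,88.5,-140],[17,88.5,-154],[17,88.5,-154],[17,88.5,-154],[17,88.5,-154],[17,88.5,-154]]' --jaw '[1,1,1,1,1,1,1,1,1,0.85,0.75,0.65]' --squeeze 18

```text
clock: 25.9
tool_pos: [0.7067, 0.088, 0.0253]
eef_rot: [2.406, 2.019, 0.002]
ft_force: [0.1, 1.0, 0.4]
opening: 0.0648
finger_force: 0.0
```

Call:
apply_moves --turn '[[0,0,0],[0,0,0],[0,0,0],[0,0,0],[0,0,0],[0,0,0]]' --delta_pos '[[0,0,0],[0,0,0],[0,0,0],[0,0,0],[0,0,0],[0,0,0]]' --jaw '[0.58,0.5,0.45,0.4,0.4,0.4]'

```text
clock: 26.65
tool_pos: [0.7064, 0.0879, 0.0246]
eef_rot: [2.406, 2.019, 0.001]
ft_force: [1.5, 0.3, 0.7]
opening: 0.0476
finger_force: 18.0
```

Call:
apply_moves --turn '[[0,0,0],[0,0,0],[0,0,0],[0,0,0],[0,0,0],[0,0,0],[0,0,0],[0,0,0],[0,0,0],[0,0,0]]' --delta_pos '[[0,0,10],[0,0,45],[0,0,75],[-30,28,75],[-70,66,75],[-108,102.5,75],[-108,102.5,75],[-108,102.5,75],[-108,102.5,75],[-108,102.5,75]]' --jaw '[0.4,0.4,0.4,0.4,0.4,0.4,0.4,0.4,0.4,0.4]'

```text
clock: 27.9
tool_pos: [0.599, 0.1891, 0.0992]
eef_rot: [2.409, 2.017, -0.0]
ft_force: [-0.0, -0.1, -1.5]
opening: 0.0478
finger_force: 18.0
```

Run:
```python
from h import *
f=grab_frame("wrist");save(f,"w13");np.save("/tmp/w13.npy",f,allow_pickle=True)
s=manip.sense();p=np.array(s["tool_pos"]);print(p,s["eef_rot"],s["clock"],s["opening"],s["ft_force"])
a=np.radians(80);d=np.array([np.cos(a),np.sin(a),0]);n=np.array([-d[1],d[0],0])
b=np.array([.5984,.1909,.0155]);q=px(f,[b+d*.0365]);print("base front",q)
top=p+[0,0,.054-.0246];r=px(f,[top+d*.025,top+d*.022]);print("rim",r)
H,S,V=hsv(f);x=int(q[0,0]);print([(y,int(H[y,x]),int(S[y,x]),int(V[y,x])) for y in range(int(q[0,1])-8,258,3)])
m=((H<10)|(H>172))&(S>120);v=int(q[0,1])+25
print(v,np.nonzero(m[v,200:350])[0][[0,-1]]+200, px(f,[b-n*.037,b+n*.037]))
```

```text
[0.59883769 0.18933514 0.09925687] [ 2.40841047e+00  2.01712553e+00 -2.94258909e-04] 27.95 0.0476160227980703 [ 0.25219709 -0.79402371 -1.75646019]
base front [[274.24273489 171.13754745]]
rim [[275.8532175  243.09386257]
 [275.85788804 248.82714538]]
[(163, 14, 71, 172), (166, 16, 75, 170), (169, 15, 76, 162), (172, 4, 171, 130), (175, 4, 165, 79), (178, 4, 174, 132), (181, 4, 172, 132), (184, 4, 172, 132), (187, 4, 172, 132), (190, 4, 174, 132), (193, 4, 167, 136), (196, 4, 167, 101), (199, 5, 178, 132), (202, 2, 185, 91), (205, 1, 192, 141), (208, 2, 197, 119), (211, 42, 63, 61), (214, 14, 82, 78), (217, 14, 86, 74), (220, 14, 83, 74), (223, 14, 81, 76), (226, 13, 78, 75), (229, 15, 82, 75), (232, 13, 81, 76), (235, 13, 78, 75), (238, 13, 79, 74), (241, 13, 78, 75), (244, 13, 85, 81), (247, 14, 84, 109), (250, 14, 86, 104), (253, 15, 82, 174), (256, 16, 85, 180)]
196 [235 313] [[317.56465692 213.20767395]
 [231.14489717 213.40617045]]
```

Call:
apply_moves --turn '[[0,0,0],[0,0,0],[0,0,0],[0,0,0],[0,0,0],[0,0,0],[0,0,0],[0,0,0],[0,0,0],[0,0,0],[0,0,0]]' --delta_pos '[[0,2.5,0],[0,2.5,-10],[0,2.5,-20],[0,2.5,-30],[0,2.5,-40],[0,2.5,-50],[0,2.5,-57],[0,2.5,-63],[0,2.5,-67],[0,2.5,-67],[0,2.5,-67]]' --jaw '[0.4,0.4,0.4,0.4,0.4,0.4,0.4,0.4,0.4,0.4,0.4]'

```text
clock: 29.32
tool_pos: [0.5985, 0.1929, 0.0328]
eef_rot: [2.406, 2.019, 0.001]
ft_force: [0.5, 1.0, -1.2]
opening: 0.0477
finger_force: 18.0
```

Call:
apply_moves --turn '[[0,0,0],[0,0,0],[0,0,0],[0,0,0]]' --delta_pos '[[0,-1,0],[0,-1,-1],[0,-1,-2],[0,-1,-2]]' --jaw '[0.4,0.4,0.4,0.4]'

```text
clock: 29.82
tool_pos: [0.5983, 0.1918, 0.0306]
eef_rot: [2.406, 2.019, 0.0]
ft_force: [-0.6, 0.2, -0.5]
opening: 0.0477
finger_force: 18.0
```

Call:
apply_moves --turn '[[0,0,0],[0,0,0],[0,0,0]]' --delta_pos '[[0,0,-0.4],[0,0,-0.6],[0,0,-0.6]]' --jaw '[0.4,0.4,0.4]'

```text
clock: 30.2
tool_pos: [0.5983, 0.1918, 0.0305]
eef_rot: [2.406, 2.019, 0.0]
ft_force: [-1.1, -1.5, 5.0]
opening: 0.0479
finger_force: 18.0
```

Call:
apply_moves --turn '[[0,0,0],[0,0,0],[0,0,0],[0,0,0],[0,0,0],[0,0,0],[0,0,0],[0,0,0],[0,0,0],[0,0,0]]' --delta_pos '[[0,0,0.4],[0,0,0.4],[0,0,0.4],[0,0,0.4],[0,0,0.4],[0,0,15],[0,0,50],[0,0,100],[0,0,150],[0,0,160]]' --jaw '[0.6,0.65,0.7,0.8,0.9,0.9,0.9,0.9,0.9,0.9]'

```text
clock: 31.45
tool_pos: [0.6002, 0.1933, 0.1952]
eef_rot: [2.404, 2.018, 0.013]
ft_force: [0.5, -0.4, -0.1]
opening: 0.0781
finger_force: 0.0
```

Call:
apply_moves --turn '[[0,0,0],[0,0,0],[0,0,0],[0,0,0],[0,0,0],[0,0,0],[0,0,0],[0,0,0],[0,0,0],[0,0,0],[0,0,0]]' --delta_pos '[[47,-427,0],[47,-427,0],[47,-427,0],[47,-427,0],[47,-427,0],[47,-427,0],[47,-427,0],[47,-427,0],[47,-427,0],[47,-427,0],[47,-427,0]]' --jaw '[1,1,1,1,1,1,1,1,1,1,1]'

```text
clock: 32.83
tool_pos: [0.6455, -0.2334, 0.1902]
eef_rot: [-2.404, -2.023, -0.001]
ft_force: [-0.7, 0.4, 0.9]
opening: 0.087
finger_force: 0.0
```

Run:
```python
from h import *
f=grab_frame("wrist");save(f,"w14");np.save("/tmp/w14.npy",f,allow_pickle=True)
s=manip.sense();print(s["tool_pos"],s["eef_rot"],s["clock"])
q=px(f,[[.655,-.152,.085],[.655,-.152,.0]]);print(q);x,y=q[0].astype(int)
H,S,V=hsv(f);w=(slice(max(0,y-55),y+56),slice(x-55,x+56))
b=np.zeros(H.shape,np.uint8);b[w]=((H>98)&(H<130)&(S>70)&(V>25))[w]
k=np.zeros_like(b);k[w]=((V<45)&(S<90))[w]
for n,m in(("blue",b),("cap",k)):
    c=max(cv2.findContours(m,0,cv2.CHAIN_APPROX_NONE)[0],key=cv2.contourArea)
    (u,v),r=cv2.minEnclosingCircle(c);e=cv2.boundingRect(c);print(n,u,v,r,e,cv2.contourArea(c))
    for z in(.05,.085):print(z,onz(f,[[u,v],[e[0],v],[e[0]+e[2],v],[u,e[1]],[u,e[1]+e[3]]],z)[:,:2].round(4).tolist())
```

```text
[ 0.64544244 -0.23372101  0.19012024] [2.40435642e+00 2.02199288e+00 4.03193344e-04] 32.875
[[270.05879947 115.07798556]
 [271.03095236 114.04328068]]
blue 275.1361999511719 115.7706527709961 22.307449340820312 (254, 94, 43, 45) 1448.0
0.05 [[0.6591, -0.1538], [0.6393, -0.1504], [0.6797, -0.1574], [0.6624, -0.1347], [0.6555, -0.1751]]
0.085 [[0.6591, -0.1533], [0.6416, -0.1502], [0.6773, -0.1564], [0.662, -0.1364], [0.6559, -0.1721]]
cap 277.5 127.5 0.7072067856788635 (277, 127, 2, 2) 0.5
0.05 [[0.6595, -0.1648], [0.6591, -0.1648], [0.661, -0.1651], [0.6596, -0.1644], [0.6593, -0.1662]]
0.085 [[0.6595, -0.163], [0.6591, -0.1629], [0.6607, -0.1632], [0.6595, -0.1626], [0.6593, -0.1642]]
```

Call:
apply_moves --turn '[[0,0,0],[0,0,0],[0,0,0],[0,0,0],[0,0,0],[0,0,0],[0,0,0],[0,0,0],[0,0,0],[0,0,0],[0,0,0],[0,0,0]]' --delta_pos '[[7,40,-30],[14,80,-60],[14,80,-75],[14,80,-75],[14,80,-75],[14,80,-110],[14,80,-145],[14,80,-163],[14,80,-163],[14,80,-163],[14,80,-163],[14,80,-163]]' --jaw '[1,1,1,1,1,1,1,1,1,0.85,0.7,0.6]' --squeeze 15

```text
clock: 34.38
tool_pos: [0.6598, -0.1553, 0.0279]
eef_rot: [2.406, 2.018, 0.002]
ft_force: [0.7, -0.5, -0.4]
opening: 0.065
finger_force: 0.0
```

Call:
apply_moves --turn '[[0,0,0],[0,0,0],[0,0,0],[0,0,0],[0,0,0],[0,0,0]]' --delta_pos '[[0,0,0],[0,0,0],[0,0,0],[0,0,0],[0,0,0],[0,0,0]]' --jaw '[0.5,0.45,0.4,0.35,0.35,0.35]'

```text
clock: 35.12
tool_pos: [0.6595, -0.1552, 0.027]
eef_rot: [2.406, 2.019, 0.001]
ft_force: [1.3, 0.9, 0.4]
opening: 0.0417
finger_force: 14.7
```

Call:
apply_moves --turn '[[0,0,0],[0,0,0],[0,0,0],[0,0,0],[0,0,0],[0,0,0],[0,0,0],[0,0,0],[0,0,0],[0,0,0],[0,0,0],[0,0,0]]' --delta_pos '[[0,0,10],[0,0,45],[0,0,90],[0,0,110],[-18,50,110],[-36,100,110],[-54,160,110],[-76,226,110],[-76,226,110],[-76,226,80],[-76,226,45],[-76,226,45]]' --jaw '[0.35,0.35,0.35,0.35,0.35,0.35,0.35,0.35,0.35,0.35,0.35,0.35]'

```text
clock: 36.62
tool_pos: [0.5808, 0.069, 0.069]
eef_rot: [-2.405, -2.016, 0.01]
ft_force: [-0.4, -0.3, -1.1]
opening: 0.0414
finger_force: 14.7
```

Call:
apply_moves --turn '[[0,0,0],[0,0,0],[0,0,0],[0,0,0],[0,0,0],[0,0,0],[0,0,0]]' --delta_pos '[[0,0,-10],[0,0,-20],[0,0,-30],[0,0,-38],[0,0,-43],[0,0,-43.5],[0,0,-43.5]]' --jaw '[0.35,0.35,0.35,0.35,0.35,0.35,0.35]'

```text
clock: 37.5
tool_pos: [0.5835, 0.0709, 0.0286]
eef_rot: [2.406, 2.019, 0.001]
ft_force: [0.8, 0.0, -0.7]
opening: 0.0411
finger_force: 14.7
```

Call:
apply_moves --turn '[[0,0,0],[0,0,0],[0,0,0],[0,0,0]]' --delta_pos '[[0,0,-1],[0,0,-1.6],[0,0,-1.9],[0,0,-1.9]]' --jaw '[0.35,0.35,0.35,0.35]'

```text
clock: 38.0
tool_pos: [0.5834, 0.0708, 0.0269]
eef_rot: [2.406, 2.019, 0.0]
ft_force: [-2.2, -0.2, 4.0]
opening: 0.0417
finger_force: 14.6
```

Bench contact. I'll release, rise past the cap, and move well clear for the final look.

Call:
apply_moves --turn '[[0,0,0],[0,0,0],[0,0,0],[0,0,0],[0,0,0],[0,0,0],[0,0,0],[0,0,0],[0,0,0],[0,0,0],[0,0,0]]' --delta_pos '[[0,0,0.3],[0,0,0.3],[0,0,0.3],[0,0,0.3],[0,0,15],[0,0,50],[0,0,100],[0,0,150],[0,0,180],[0,-60,180],[0,-120,180]]' --jaw '[0.5,0.6,0.7,0.8,0.8,0.8,0.8,0.8,0.8,0.8,0.8]'

```text
clock: 39.38
tool_pos: [0.5836, -0.0497, 0.2085]
eef_rot: [2.402, 2.021, 0.003]
ft_force: [1.0, -1.1, -0.4]
opening: 0.0696
finger_force: 0.0
```

Call:
apply_moves --turn '[[0,0,0],[0,0,0],[0,0,0],[0,0,0],[0,0,0],[0,0,0]]' --delta_pos '[[-50,-60,0],[-90,-120,0],[-120,-180,0],[-120,-180,0],[-120,-180,0],[-120,-180,0]]' --jaw '[0.8,0.8,0.8,0.8,0.8,0.8]'

```text
clock: 40.12
tool_pos: [0.464, -0.228, 0.2072]
eef_rot: [2.404, 2.021, 0.002]
ft_force: [-0.2, 0.7, -1.0]
opening: 0.0691
finger_force: 0.0
```

Run:
```python
from h import *
t=grab_frame("top");s=grab_frame("scene")
a=cv2.resize(t["img"][105:285,140:430],(800,300)[:1]+(300,),interpolation=cv2.INTER_CUBIC) if 0 else cv2.resize(t["img"][110:260,140:400],(520,300),interpolation=cv2.INTER_CUBIC)
b=cv2.resize(s["img"][130:290,130:410],(525,300),interpolation=cv2.INTER_CUBIC)
o=np.zeros((600,525,3),np.uint8);o[:300,:520]=a;o[300:]=b
cv2.imwrite("pics/final.png",cv2.cvtColor(o,cv2.COLOR_RGB2BGR))
np.save("/tmp/topF.npy",t,allow_pickle=True);np.save("/tmp/scF.npy",s,allow_pickle=True)
z=manip.sense();print(z["tool_pos"],z["clock"])
# expected positions
print("exp top",px(t,[[.572,-.047,.07],[.6015,.191,.06],[.5868,.072,.085]]).round(1))
```

```text
[ 0.46421057 -0.22746748  0.20692236] 40.225
exp top [[343.  190.3]
 [226.3 177.8]
 [283.9 182.9]]
```

View pics/final.png

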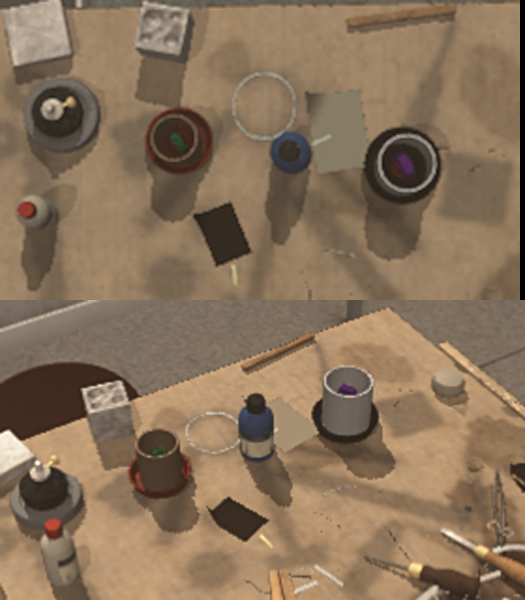

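The final picture shows both flasks seated within their rims, with the wax rings upright inside: purple at (404,165), green at (177,141). The bottle stands midway at (291,150), and the lamp, beeswax and red-capped bottle haven't moved.

```bash
python3 -c "
from rig import manip
print(manip.sign_off())"
```

```text
the job is handed in; nothing more can be done
None
```

I made up both flasks, with each ring upright in its cup and its flask seated inside the rim, stood the blue bottle midway between the bases, and handed the job in after about 40 s of robot time.

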